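Take the depth of a bore and set the drill stop to it

TASK

Stand the depth gauge on the drilled block over the bore with the red ring and gently lower its rod until it bottoms in the bore. Then set the red depth stop of the drill stand to the depth you found (its white line level with the yellow ring of the gauge), leaving the gauge standing there with its rod still on the bottom; do not disturb the other things on the bench.

Things in the scene. Friction and masses are not known exactly. Their poses are not given: they have to be found in the camera images.
- block: Drilled hardwood block fixed to the bench, 85 (x) x 160 (y) x 70 mm high; origin at the centre of its underside. Three blind bores 15 mm wide in its top, along y at -45, 0 and +45 mm. The one at +45 mm has a thin red ring painted round it and is to be measured: its depth is unknown, anywhere from 22 to 50 mm; flat hard floor. The others are 60 mm deep.
- bore (a point): Centre of the mouth of the red-ringed bore, in the plane of the block's top, 70 mm above the bench; z up.
- gauge: Depth gauge, loose, starting upright on the bench: a steel foot 60 (x) x 44 (y) x 14 mm high with a low brass boss on it (to 20 mm), 300 g; origin at the centre of the foot's underside. The depth rod runs upright through its centre. Lifted by the rod's knob, the whole gauge hangs from the rod, which cannot come farther up than its starting place.
- depth_rod: The gauge's rod, 8 mm thick, 60 g; origin at the centre of its lower tip, z up. Black knob on top, 22 mm in diameter, 95 to 125 mm above the tip. Starts with its tip 1 mm above the foot's underside; slides down up to 60 mm through the foot against about 3 N of friction and stays where left. An opening gripper may drag it up a little; press the knob down again from above.
- knob_ring (a point): Yellow ring round the middle of the rod's knob: on the rod's axis, 110 mm above its tip. The depth read is how far the tip is below the foot's underside.
- drill_stand: Drill stand fixed on the bench: grey base plate 150 x 200 x 18 mm, upright steel column 25 mm thick and 310 mm high; origin on the column's axis at the bench. Drill and blue head are on its -y side, 120 to 320 mm up; the red depth stop reaches out to +y.
- depth_stop (a joint): Depth stop of the drill stand: a red collar on the column with an arm that ends in an upright knob. Slides down from 0 (zero mark) to 0.065; its value is the drilling depth it is set to, in m. Friction of about 5 N, stays where it is left.
- stop_knob (a point): Middle of the stop's upright red knob (20 mm in diameter, 28 mm high, white line round its middle), 110 mm to +y of the column's axis in the stand's frame, 180 mm above the bench at the zero mark. With the gauge on the block and its rod on the bottom, the stop is set right when this line is level with the gauge's yellow ring.
- wax_jar: Bystander, loose: amber glass jar with a brass lid, 64 mm across, 65 mm high.
- round_blank: Bystander, loose: pale round wooden disc, 100 mm across, 12 mm thick.
- sanding_block: Bystander, loose: cork sanding block, 70 x 45 x 30 mm.
- brush_mug: Bystander, loose: blue ceramic mug, 80 mm across, 95 mm high.
- chisel: Bystander, loose: hand tool with a wooden handle, 200 mm long, lying flat (origin near its middle).

How it is judged:
On the way, in this order (a step that is already met when the one before it is completed fails the run):
1. the gauge stands on the block and its rod presses on the bottom of the red-ringed bore (horizontal distance between depth_rod and bore below 0.0027 m and z of depth_rod in the frame of bore below -0.015 m and z of gauge in the frame of bore below 0.002 m and angle between gauge's own z axis and vertical below 0.05 rad and contact force between depth_rod and block above 0.5 N), for 0.2 s.
2. the depth stop is level with the gauge's ring (z of knob_ring in the frame of stop_knob between -0.003 and 0.003 m), for 0.2 s.
At the end, for the whole second after the job is handed in: The gauge stands at rest and flat on the block, its rod within 2.7 mm of the red-ringed bore's axis, over 15 mm deep and resting on the bottom (over 0.1 N); the stop's white line is within 3 mm of the height of the gauge's yellow ring, and the stop is at rest (all of step 2 and horizontal distance between depth_rod and bore below 0.0027 m and z of depth_rod in the frame of bore below -0.015 m and z of gauge in the frame of bore below 0.002 m and angle between gauge's own z axis and vertical below 0.05 rad and contact force between depth_rod and block above 0.1 N and linear speed of gauge below 0.01 m/s and velocity of joint depth_stop between -0.005 and 0.005 m/s); the robot touches nothing.
It fails at once if the rod is rammed on the bore's floor or on the block (over 60 N) (contact force between depth_rod and block above 60 N).
It fails at once if a bystander is moved by more than 20 mm (distance of any of wax_jar, round_blank, sanding_block, brush_mug, chisel from where it was at the start of the episode above 0.02 m).
It also fails if it takes over 48 s, if anything falls off the work surface, if the arm or the gripper's body presses on something with over 40 N, if the wrist force passes 120 N, or if a joint passes its speed limit or range.

ROBOT

A 6-joint arm with a two-finger parallel gripper is mounted at the origin on the work surface. World frame = base frame: x ahead of the robot, y to its left, z up, the work surface at z = 0. Lengths are in m, angles in rad, forces in N, time in s.
With the tool pointing down it reaches from about 0.35 to 0.775 m from the base axis. Payload 7.3 kg.
Tool frame: the origin (TCP) lies at the very end of the fingers, on their centre line; the grasp point (between the pads) lies 19 mm behind it (robot.pinch_z is the distance from the TCP to the grasp point, in m); z points along the fingers, y is the line along which they close (so a half turn about z gives the same grasp; the last joint's range is limited). The gripper opens to 92 mm and grips with 3 to 60 N. Pads are 19 mm wide; open, the fingers measure 130 mm over their backs; the gripper's body (75 mm by 190 mm) begins 47 mm behind the grasp point.
Start: joints at [-1.357, 0.342, 1.524, -0, 1.275, -0.146], TCP at [0.185, -0.491, 0.227] pointing down, gripper open.
Joint ranges: [-2.53, 2.53], [-0.77, 2.02], [0.04, 2.7], [-1, 4.14], [0.28, 2.66], [-3.11, 3.11]. Speed limits (rad/s): [2.57, 2.57, 3.14, 3.14, 3.14, 3.14].

INTERFACE

Orientations are given as [roll, pitch, yaw] about the fixed x, y, z axes, in that order (R = Rz(yaw) Ry(pitch) Rx(roll)).
In Python, from cell import robot gives the robot as it stands.
- The arm moves only by the tool move_arm, never from a script. Its argument "motion" is a list of rows, each a list of 6 numbers: the shift along the tool's x, y, z in units of 0.1 m (1.0 is 0.1 m), then the turn, a rotation vector about the tool's x, y, z in units of pi rad (1.0 is pi rad). In form: [[dx, dy, dz, rx, ry, rz], ...]. A call has 1 to 12 rows; each row is the pose to reach, as a shift and turn from the pose commanded when the call began, along the tool's axes at that moment, turning the shorter way round; what a row does not reach only later rows make up. A row lasts 1/8 s, in which the tool goes at most 62.5 mm and 10.7 degrees, less where a joint would pass 70% of its speed; a pose out of reach is approached as far as the arm can. A call with a number of a shift or a turn outside -1 to 1 is refused whole. A call with a gripper value outside its range is refused whole. "fingers" is the opening, from -1 (shut) to 1 (fully open), set as the call begins (left out, the last holds). The fingers move at their own pace and stop on an object; "newtons" is the grip in N (left out, the last holds). Time passes only in rows, so rows that repeat a pose let the fingers close. It gives the time, the measured TCP pose, the force, the opening and the grip force at its end, in the units of the state.
- robot.observe(): the state, without advancing time (a new reading comes with each control period).
- robot.read_camera(name): name is "scene" or "side" or "wrist"; returns a dict with "image" (480x640x3 uint8, red, green, blue), "range_z" (480x640 float32, m along the optical axis (not along the pixel's ray), 0 where there is no reading), "vfov" (degrees; the focal length in pixels is half the picture's height over the tangent of half this angle, whatever the lens; pixels are square), "cx", "cy" (the principal point, pixels), "k1" (the pictures are not rectified: a ray, as slopes to the right and down, at radius r is drawn at 1 + k1 r^2 times it, then the intrinsics apply), "extrinsics" (4x4, takes a point from camera to world coordinates); the wrist camera has in their place "hand_eye" (4x4, takes a point from camera to tool coordinates, whose origin is the TCP and whose axes are the flange's). Camera axes: x right, y up, looking along -z (the intrinsics and any distortion apply to the point x, -y, -z); pixel columns grow to the right and rows downward; lengths in m; the calibration is good to about 2 mm. A picture is of the moment at which its call begins: read the wrist's pose just before it.
- robot.hand_in(): hands the job in; it is judged then, once.
The state is a dict: "time": time; "qpos": joint angles; "qvel": joint speeds; "joint_efforts": joint torques, N m; "tool_pos": TCP position; "tool_rot": TCP orientation; "contact_force": force on the tool from outside, world axes, zero at the start; "torque": the same for the moment, N m; "opening": finger opening in m; "grip_force": force on a finger pad.
Only numpy, scipy, OpenCV 4.12 (cv2) and the standard library are available. Lean on these libraries where they do the work, as an engineer would, in place of code of your own. Each camera call takes 0.05 s, during which the arm holds its last target. There are 200 camera calls.

## Working session

There is one attempt and no reset: what is moved stays moved. The work goes in short steps, Python scripts to look and compute and a tool call to move; the robot and the scene stay as the last step left them, time stands still between calls to the robot, and variables do not carry over. Pictures are saved under pics/ and viewed, at most 10 in all, crops included, and the job is handed in when it is done.

Besides the shell and the picture viewer there is one more tool, called in YAML: its name, and indented under it one key for each argument. move_arm: Moves the arm, as the interface text tells. Shifts and turns lie within -1 to 1; 1 stands for 0.1 m of shift or pi rad of turn. Its arguments: {"type":"object","properties":{"motion":{"type":"array"},"fingers":{"type":"number"},"newtons":{"type":"number"}},"required":["motion"]}

```bash
mkdir -p pics
cat > h.py <<'E'
import numpy as np, cv2
from cell import robot
from scipy.spatial.transform import Rotation as R
def look(name):
    s=robot.observe(); c=robot.read_camera(name)
    if 'extrinsics' in c: T=np.array(c['extrinsics'])
    else:
        W=np.eye(4); W[:3,:3]=R.from_euler('xyz',s['tool_rot']).as_matrix(); W[:3,3]=s['tool_pos']; T=W@np.array(c['hand_eye'])
    c['T']=T; c['f']=240/np.tan(np.radians(c['vfov'])/2); return c
def slopes(c,uv):
    uv=np.atleast_2d(uv).astype(float); d=(uv-[c['cx'],c['cy']])/c['f']; u=d.copy()
    for _ in range(20): u=d/(1+c['k1']*(u**2).sum(1,keepdims=True))
    return u
def plane(c,uv,z):
    u=slopes(c,uv); D=np.c_[u[:,0],-u[:,1],-np.ones(len(u))]@c['T'][:3,:3].T; o=c['T'][:3,3]
    return o+D*((z-o[2])/D[:,2])[:,None]
def cloud(c):
    v,u=np.mgrid[:480,:640]; s=slopes(c,np.c_[u.ravel(),v.ravel()]); z=c['range_z'].ravel()[:,None]
    P=np.c_[s[:,:1],-s[:,1:],-np.ones(len(s))]*z
    P=P@c['T'][:3,:3].T+c['T'][:3,3]; P[z[:,0]==0]=np.nan
    return P.reshape(480,640,3)
def proj(c,p):
    q=(np.atleast_2d(p)-c['T'][:3,3])@c['T'][:3,:3]; s=np.c_[q[:,0],-q[:,1]]/-q[:,2:]
    s=s*(1+c['k1']*(s**2).sum(1,keepdims=True)); return s*c['f']+[c['cx'],c['cy']]
def save(c,n): cv2.imwrite('pics/'+n,c['image'][:,:,::-1])
E
python3 - <<'E'
from h import *
import pickle
for n in ['scene','side']:
    c=look(n); save(c,n+'0.png'); pickle.dump(c,open(n+'.pkl','wb')); print(n,c['vfov'],c['k1'],c['T'].round(3).tolist())
print(robot.observe())
E
```

```text
scene 50.75415464322937 -0.14826999099880908 [[-0.331, -0.749, 0.573, 1.185], [0.943, -0.273, 0.188, 0.264], [0.016, 0.603, 0.797, 0.986], [0.0, 0.0, 0.0, 1.0]]
side 53.87643904615928 -0.029644583107385006 [[-0.77, 0.422, -0.479, 0.049], [-0.638, -0.503, 0.582, 0.652], [0.005, 0.754, 0.657, 0.842], [0.0, 0.0, 0.0, 1.0]]
{'time': 0.1, 'qpos': array([-1.35698633e+00,  3.42658392e-01,  1.52488729e+00, -7.72882601e-06,
        1.27537550e+00, -1.46010343e-01]), 'qvel': array([-5.81755055e-04, -1.06284912e-03, -2.61743830e-03,  1.42978044e-03,
        2.47001363e-05, -1.67762722e-03]), 'joint_efforts': array([ 3.02228618e-03, -4.32000983e+01, -2.44695228e+01,  7.19848112e-02,
        5.25731407e-02, -3.76874834e-05]), 'tool_pos': array([ 0.18479629, -0.49103809,  0.22612361]), 'tool_rot': array([-3.14027719e+00, -1.85977841e-04,  3.59822477e-01]), 'contact_force': array([0.91784473, 0.36476737, 0.28939441]), 'torque': array([0.01400788, 0.03947435, 0.04441805]), 'grip_force': 0.0, 'opening': 0.09183392537707127}
```

View pics/scene0.png

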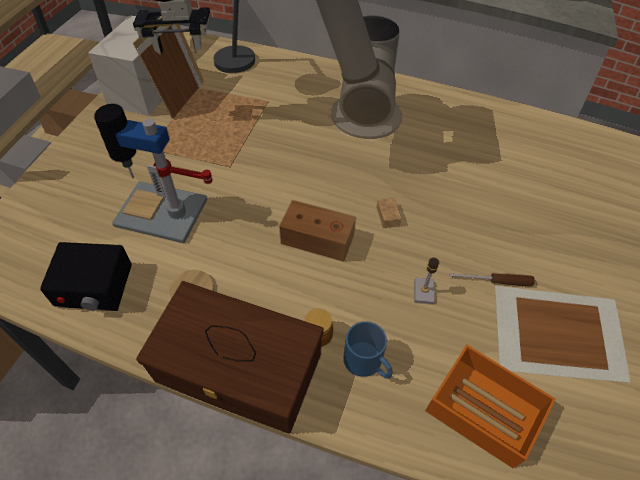

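View pics/side0.png

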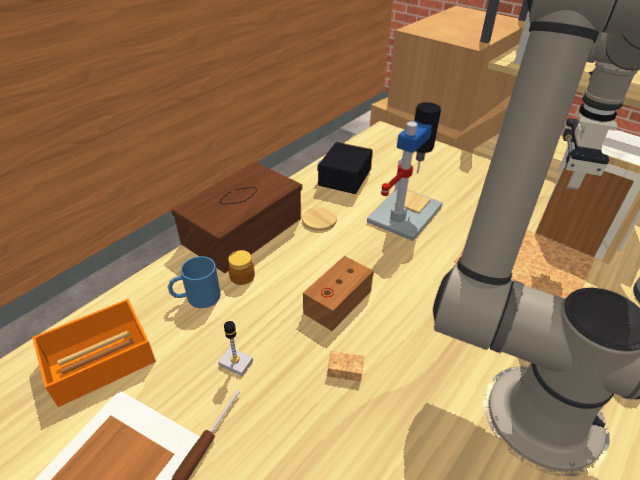

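Run:
```python
from h import *
import pickle
C={n:pickle.load(open(n+'.pkl','rb')) for n in ['scene','side']}
for n,k,r,s in [('scene',(433,264),(337,226),(208,177)),('side',(230,328),(327,293),(385,189))]:
    c=C[n]; P=cloud(c); hsv=cv2.cvtColor(c['image'],cv2.COLOR_RGB2HSV)
    def near(m,p,d): 
        a=np.zeros_like(m); a[p[1]-d:p[1]+d,p[0]-d:p[0]+d]=1; return m&a
    red=((hsv[...,0]<6)|(hsv[...,0]>174))&(hsv[...,1]>150)&(hsv[...,2]>70)
    m=near(red,r,12); v,u=np.nonzero(m)
    if len(u)>5:
        e=cv2.fitEllipse(np.c_[u,v].astype(np.float32)) ; print(n,'ring',len(u),e,plane(c,e[0],.07))
    m=near(red,s,9); print(' stopknob',m.sum(),np.nanmedian(P[m],0), [np.nanmean(np.argwhere(m),0)[::-1]])
    m=near(hsv[...,2]<60,k,10); q=P[m]; q=q[q[:,2]>.08]; print(' knob',m.sum(),np.nanmedian(q,0),np.argwhere(m).mean(0)[::-1])
    # block top
    z=P[...,2]; m=near((abs(z-.07)<.004),r,60); q=P[m][:,:2].astype(np.float32)
    rc=cv2.minAreaRect(q*1000); print(' block',rc)
    g=(425,290) if n=='scene' else (235,362)
    m=near((abs(z-.014)<.004),g,25); q=P[m][:,:2].astype(np.float32); print(' foot',len(q),cv2.minAreaRect(q*1000))
    # column
    zz=[(abs(z-.018)<.004)]; m=near(zz[0],(160,210) if n=='scene' else (405,213),55); print(' base',cv2.minAreaRect(P[m][:,:2].astype(np.float32)*1000))
```

```text
stopknob 73 [ 0.54066756 -0.22432116  0.18898177] [array([204.24657534, 173.89041096])]
 knob 114 [0.55743597 0.29957423 0.12313414] [432.57017544 264.84210526]
 block ((491.8839416503906, 20.910140991210938), (90.88961791992188, 161.30747985839844), 0.9171693325042725)
 foot 373 ((542.9202270507812, 318.4540710449219), (64.89096069335938, 96.61954498291016), 28.21478843688965)
 base ((600.3046264648438, -377.873779296875), (250.4434356689453, 204.09671020507812), 3.8354811668395996)
side ring 22 ((326.8403625488281, 291.89013671875), (8.606493949890137, 12.159728050231934), 94.30538940429688) [[0.4885541  0.06577823 0.07      ]]
 stopknob 93 [ 0.53228356 -0.21919893  0.18263778] [array([386.83870968, 187.08602151])]
 knob 136 [0.54367616 0.30236153 0.12408644] [229.44852941 328.83088235]
 block ((488.033203125, 21.597015380859375), (88.2535400390625, 163.7733612060547), 1.4654169082641602)
 foot 453 ((547.3665771484375, 299.5126037597656), (62.16750717163086, 46.285430908203125), 13.281210899353027)
 base ((611.3953857421875, -385.81707763671875), (217.6748809814453, 304.2391357421875), 85.44440460205078)
```

move_arm:
  motion:
    - [0.5,-0.5,0,0,0,-0.06]
    - [1,-1,0,0,0,-0.12]
    - [1,-1,0,0,0,-0.18]
    - [1,-1,0,0,0,-0.24]
    - [1,-1,0,0,0,-0.3]
    - [1,-1,0,0,0,-0.36]
    - [1,-1,0,0,0,-0.3855]
    - [1,-1,0,0,0,-0.3855]
  fingers: 0.1
  newtons: 30

```text
time: 1.1
tool_pos: [0.2432, -0.3624, 0.2265]
tool_rot: [-3.141, -0.0, 1.57]
contact_force: [0.5, 0.5, -0.2]
opening: 0.0504
grip_force: 0.0
```

move_arm:
  motion:
    - [0.5,0.5,-0.15,0,0,0]
    - [1,1,-0.3,0,0,0]

```text
time: 1.35
tool_pos: [0.3302, -0.2755, 0.2528]
tool_rot: [-3.141, -0.0, 1.566]
contact_force: [0.2, -0.5, -0.3]
opening: 0.0507
grip_force: 0.0
```

move_arm:
  motion:
    - [0.5,0.3,0,0,0,0]
    - [1,0.6,0,0,0,0]

```text
time: 1.6
tool_pos: [0.3905, -0.1745, 0.2527]
tool_rot: [3.141, 0.0, 1.568]
contact_force: [0.8, -0.6, -0.2]
opening: 0.0508
grip_force: 0.0
```

move_arm:
  motion:
    - [0.5,0.15,0,0,0,0]
    - [1,0.3,0,0,0,0]

```text
time: 1.85
tool_pos: [0.42, -0.0743, 0.2525]
tool_rot: [-3.142, 0.0, 1.569]
contact_force: [1.3, -0.2, -1.0]
opening: 0.0505
grip_force: 0.0
```

move_arm:
  motion:
    - [0.5,0.15,0,0,0,0]
    - [1,0.3,0,0,0,0]
    - [1,0.3,0,0,0,0]
    - [1,0.3,0,0,0,0]

```text
time: 2.35
tool_pos: [0.4494, 0.0237, 0.2524]
tool_rot: [-3.141, 0.001, 1.571]
contact_force: [-0.9, -1.1, -0.1]
opening: 0.0503
grip_force: 0.0
```

Run:
```python
from h import *
c=look('wrist'); save(c,'w1.png'); s=robot.observe(); print(s['tool_pos'],s['tool_rot'],c['T'].round(3).tolist(),proj(c,[[.489,.066,.07],[.547,.3,.11]]))
```

```text
[0.44944664 0.0231527  0.25247083] [-3.14108145e+00  4.81446102e-04  1.56944553e+00] [[1.0, -0.001, 0.0, 0.449], [0.001, 0.969, 0.248, 0.088], [-0.001, -0.248, 0.969, 0.411], [0.0, 0.0, 0.0, 1.0]] [[ 371.36832969  153.31320301]
 [ 474.4631978  -205.38715445]]
```

View pics/w1.png

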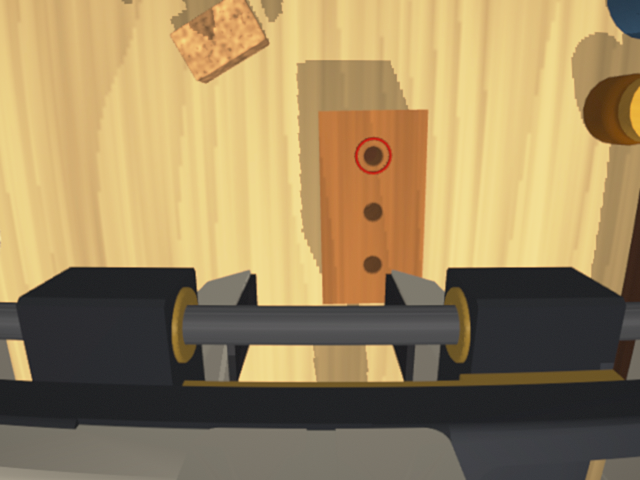

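```bash
cat >> h.py <<'E'
def redring(c,p,d=30,z=.07):
    hsv=cv2.cvtColor(c['image'],cv2.COLOR_RGB2HSV)
    m=((hsv[...,0]<5)|(hsv[...,0]>172))&(hsv[...,1]>165)
    a=np.zeros_like(m); p=np.int32(p); a[max(0,p[1]-d):p[1]+d,max(0,p[0]-d):p[0]+d]=1; v,u=np.nonzero(m&a)
    e=cv2.fitEllipse(np.c_[u,v].astype(np.float32)); return len(u),e,plane(c,e[0],z)
E
python3 - <<'E'
from h import *
c=look('wrist'); print(redring(c,(373,155)))
E
```

```text
(205, ((372.7130126953125, 154.55723571777344), (34.07088088989258, 34.67133712768555), 32.564571380615234), array([[0.49019077, 0.06446079, 0.07      ]]))
```

move_arm:
  motion:
    - [0.5,0.25,0,0,0,0]
    - [1,0.5,0,0,0,0]

```text
time: 2.7
tool_pos: [0.5006, 0.1231, 0.253]
tool_rot: [3.141, 0.0, 1.566]
contact_force: [0.6, -1.4, 0.8]
opening: 0.0505
grip_force: 0.0
```

move_arm:
  motion:
    - [0.5,0.25,0,0,0,0]
    - [0.8,0.5,0,0,0,0]
    - [0.8,0.5,0,0,0,0]
    - [0.8,0.5,0,0,0,0]

```text
time: 3.2
tool_pos: [0.5495, 0.2023, 0.2523]
tool_rot: [-3.141, 0.001, 1.569]
contact_force: [-0.6, 0.4, -0.1]
opening: 0.0504
grip_force: 0.0
```

Run:
```python
from h import *
c=look('wrist'); save(c,'w2.png'); s=robot.observe(); print(s['tool_pos'],s['tool_rot'],proj(c,[[.547,.3,.125],[.547,.3,.11],[.547,.3,.014]]))
```

```text
[0.5493867  0.20221915 0.25263415] [-3.14099037e+00  5.70951324e-04  1.56875669e+00] [[317.1776206   71.19328507]
 [317.37182833  73.86956189]
 [318.26182609  86.14472515]]
```

View pics/w2.png

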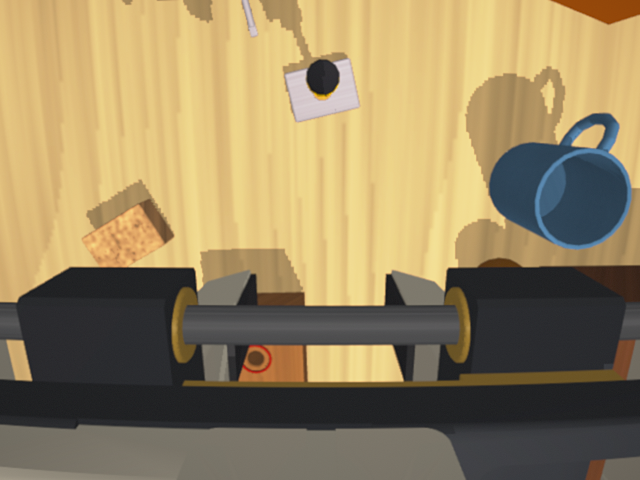

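Run:
```python
from h import *
c=look('wrist'); hsv=cv2.cvtColor(c['image'],cv2.COLOR_RGB2HSV)
m=(c['image'].max(2)<70); a=np.zeros_like(m); a[50:105,295:350]=1; m=(m&a).astype(np.uint8)
k=max(cv2.findContours(m,0,1)[0],key=cv2.contourArea); x,r=cv2.minEnclosingCircle(k); b=cv2.boundingRect(k)
print(x,r,b,plane(c,x,.126))
print(redring(c,(257,359),20))
m=((hsv[...,1]<40)&(hsv[...,2]>150)); a=np.zeros_like(m); a[40:135,270:375]=1; v,u=np.nonzero(m&a)
q=plane(c,np.c_[u,v],.014)[:,:2]; print(cv2.minAreaRect(np.float32(q*1000)))
```

```text
(322.0, 76.5) 16.978025436401367 (307, 60, 32, 34) [[0.55004504 0.29659805 0.126     ]]
(89, ((255.0794677734375, 358.1302185058594), (26.506816864013672, 30.11659049987793), 99.53279113769531), array([[0.49001115, 0.06373958, 0.07      ]]))
((550.0923461914062, 296.6622009277344), (59.050052642822266, 43.166465759277344), 13.24372673034668)
```

move_arm:
  motion:
    - [0.5,0,0.2,0,0,0]
    - [0.944,0.006,0.5,0,0,0]
    - [0.944,0.006,0.9,0,0,0]
    - [0.944,0.006,0.9,0,0,0]

```text
time: 3.8
tool_pos: [0.5483, 0.2969, 0.16]
tool_rot: [-3.135, 0.003, 1.57]
contact_force: [0.2, 0.2, 0.9]
opening: 0.0503
grip_force: 0.0
```

move_arm:
  motion:
    - [0,0,0.3,0,0,0]
    - [0,0,0.6,0,0,0]
    - [0,0,0.7,0,0,0]
    - [0,0,0.7,0,0,0]
    - [0,0,0.7,0,0,0]

```text
time: 4.42
tool_pos: [0.5513, 0.2984, 0.0946]
tool_rot: [3.139, -0.001, 1.57]
contact_force: [0.8, -0.6, -0.2]
opening: 0.0504
grip_force: 0.0
```

move_arm:
  motion:
    - [0,0,0,0,0,0]
    - [0,0,0,0,0,0]
    - [0,0,0,0,0,0]
    - [0,0,0,0,0,0]
  fingers: -0.8
  newtons: 35

```text
time: 4.92
tool_pos: [0.5505, 0.2984, 0.0927]
tool_rot: [3.141, -0.0, 1.571]
contact_force: [1.5, 0.8, 0.4]
opening: 0.0212
grip_force: 35.0
```

move_arm:
  motion:
    - [0,0,-0.1,0,0,0]
    - [0,0,-0.4,0,0,0]
    - [0,0,-0.7,0,0,0]
    - [0,0,-1,0,0,0]
    - [0,0,-1,0,0,0]

```text
time: 5.55
tool_pos: [0.5513, 0.2988, 0.1951]
tool_rot: [3.137, -0.002, 1.571]
contact_force: [-0.2, -0.4, -4.4]
opening: 0.0214
grip_force: 35.0
```

move_arm:
  motion:
    - [-0.3,-0.1,0,0,0,0]
    - [-0.65,-0.2,0,0,0,0]
    - [-1,-0.3,0,0,0,0]

```text
time: 5.92
tool_pos: [0.5189, 0.1972, 0.1907]
tool_rot: [-3.138, 0.001, 1.571]
contact_force: [-0.0, 0.0, -3.6]
opening: 0.0212
grip_force: 35.0
```

move_arm:
  motion:
    - [-0.3,-0.1,0,0,0,0]
    - [-0.6,-0.2,0,0,0,0]
    - [-0.9,-0.25,0,0,0,0]
    - [-1,-0.3,0,0,0,0]
    - [-1,-0.3,0,0,0,0]

```text
time: 6.55
tool_pos: [0.4897, 0.0982, 0.1919]
tool_rot: [-3.14, -0.0, 1.57]
contact_force: [0.1, 1.1, -2.7]
opening: 0.0212
grip_force: 35.0
```

Run:
```python
from h import *
s=robot.observe(); print(s['tool_pos'],s['tool_rot'])
c=look('wrist'); save(c,'w3.png'); print(proj(c,[[.49,.064,.07],[.492,.098,.086]]))
c=look('side');save(c,'s3.png')
```

```text
[0.48965988 0.09818517 0.19189213] [-3.14003301e+00 -2.46140082e-04  1.56970213e+00]
[[321.77173452 271.16664661]
 [324.96840213 228.96671094]]
```

View pics/w3.png

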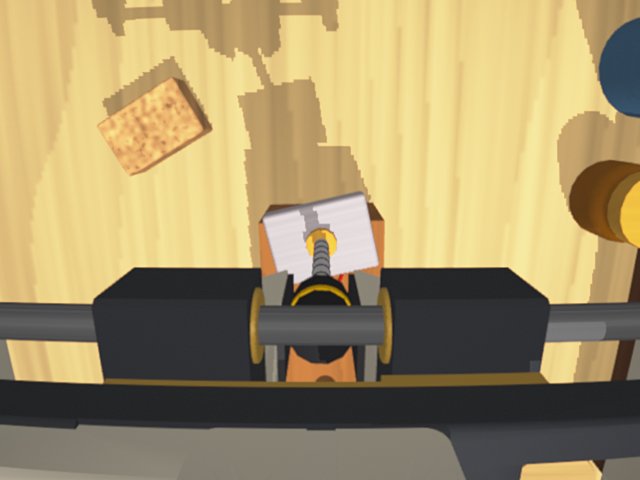

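Run:
```python
from h import *
c=look('wrist'); hsv=cv2.cvtColor(c['image'],cv2.COLOR_RGB2HSV)
m=((hsv[...,1]<45)&(hsv[...,2]>120)); a=np.zeros_like(m); a[185:282,255:390]=1; m=(m&a).astype(np.uint8)
k=max(cv2.findContours(m,0,1)[0],key=cv2.contourArea)[:,0]
s=robot.observe(); zt=s['tool_pos'][2]-.0927+.014
q=plane(c,k,zt)[:,:2]; r=cv2.minAreaRect(np.float32(q*1000)); print(zt,r,cv2.boxPoints(r), s['tool_pos'])
# collar/foot edge lines: max extents along the foot's axes
for th in (11,13.24,15):
    t=np.radians(th); A=np.array([[np.cos(t),np.sin(t)],[-np.sin(t),np.cos(t)]]); w=q@A.T; print(th,w.max(0)-w.min(0), A.T@np.array([(w[:,0].max()+w[:,0].min())/2,w[:,1].max()-.022]))
```

```text
0.11366187769684714 ((489.8857727050781, 100.3429946899414), (69.05742645263672, 52.888710021972656), 0.07478873431682587) [[455.32257 126.74225]
 [455.3916   73.85359]
 [524.449    73.94374]
 [524.37994 126.8324 ]] [0.49035227 0.09914968 0.19236188]
11 [0.06914979 0.05418118] [0.48568811 0.0991929 ]
13.24 [0.06949589 0.0542038 ] [0.48544252 0.09784931]
15 [0.07039931 0.05538169] [0.48535542 0.09802793]
```

Run:
```python
from h import *
for i in range(3):
    s=robot.observe(); c=look('wrist'); hsv=cv2.cvtColor(c['image'],cv2.COLOR_RGB2HSV)
    m=((hsv[...,1]<45)&(hsv[...,2]>165)); a=np.zeros_like(m); a[185:266,255:390]=1; m=(m&a).astype(np.uint8)
    k=max(cv2.findContours(m,0,1)[0],key=cv2.contourArea)[:,0]
    zt=.1925-.0927+.014
    q=plane(c,k,zt)[:,:2]
    t=np.radians(13.24); A=np.array([[np.cos(t),np.sin(t)],[-np.sin(t),np.cos(t)]]); w=q@A.T; print(w.max(0)-w.min(0), A.T@np.array([(w[:,0].max()+w[:,0].min())/2,w[:,1].max()-.022]),s['tool_pos'])
print(cv2.boundingRect(k), k[k[:,0].argmin()],k[k[:,0].argmax()],k[k[:,1].argmin()])
```

```text
[0.05926315 0.04265645] [0.49052073 0.0977752 ] [0.49035227 0.09914968 0.19236188]
[0.05927356 0.0426636 ] [0.49054007 0.09776689] [0.49037461 0.09915174 0.19240315]
[0.05928641 0.04267176] [0.49055991 0.09770635] [0.49039175 0.09910191 0.19244608]
(263, 195, 116, 71) [263 219] [378 262] [359 195]
```

move_arm:
  motion:
    - [-0.2,0,0,0,0,0]
    - [-0.337,-0.005,0.05,0,0,0]
    - [-0.337,-0.005,0.15,0,0,0]
    - [-0.337,-0.005,0.23,0,0,0]
    - [-0.337,-0.005,0.23,0,0,0]
    - [-0.337,-0.005,0.23,0,0,0]

```text
time: 7.6
tool_pos: [0.4899, 0.0649, 0.1697]
tool_rot: [3.141, 0.0, 1.571]
contact_force: [0.0, -0.6, -3.4]
opening: 0.0213
grip_force: 35.0
```

Run:
```python
from h import *
s=robot.observe(); print(s['tool_pos'],s['tool_rot'],s['contact_force'])
c=look('wrist'); save(c,'w4.png'); d=look('side'); save(d,'s4.png'); e=look('scene')
I=np.hstack([c['image'][150:400,200:450],d['image'][180:330,250:400].repeat(2,0).repeat(2,1)[:250],e['image'][150:275,270:395].repeat(2,0).repeat(2,1)])
cv2.imwrite('pics/m4.png',I[:,:,::-1])
```

```text
[0.48990759 0.06493104 0.16967918] [3.14141970e+00 1.96149278e-05 1.57134219e+00] [ 0.02547339 -0.60842155 -3.36535383]
```

View pics/m4.png

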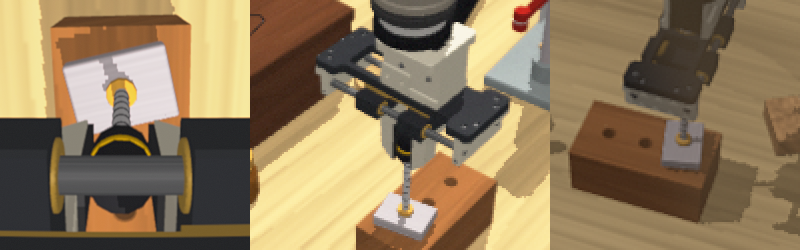

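Run:
```python
from h import *
c=look('wrist'); hsv=cv2.cvtColor(c['image'],cv2.COLOR_RGB2HSV)
m=((hsv[...,1]<45)&(hsv[...,2]>165)); a=np.zeros_like(m); a[180:266,255:395]=1; m=(m&a).astype(np.uint8)
k=max(cv2.findContours(m,0,1)[0],key=cv2.contourArea)[:,0]
q=plane(c,k,.091)[:,:2]
t=np.radians(13.24); A=np.array([[np.cos(t),np.sin(t)],[-np.sin(t),np.cos(t)]]); w=q@A.T; print(w.max(0)-w.min(0), A.T@np.array([(w[:,0].max()+w[:,0].min())/2,w[:,1].max()-.022]))
# block hue: print profile rows/cols
for u in (270,290,310): print(u,[tuple(c['image'][v,u]) for v in range(160,186,2)] if u==290 else '')
for v in (200,240):
    print(v,[(u,tuple(map(int,c['image'][v,u]))) for u in list(range(246,262,2))+list(range(382,396,2))])
```

```text
[0.05931609 0.04269261] [0.49021548 0.0632636 ]
270 
290 [(np.uint8(185), np.uint8(153), np.uint8(102)), (np.uint8(186), np.uint8(154), np.uint8(103)), (np.uint8(186), np.uint8(153), np.uint8(102)), (np.uint8(116), np.uint8(85), np.uint8(55)), (np.uint8(91), np.uint8(60), np.uint8(36)), (np.uint8(97), np.uint8(64), np.uint8(39)), (np.uint8(103), np.uint8(68), np.uint8(39)), (np.uint8(99), np.uint8(66), np.uint8(40)), (np.uint8(122), np.uint8(79), np.uint8(45)), (np.uint8(150), np.uint8(97), np.uint8(54)), (np.uint8(160), np.uint8(102), np.uint8(55)), (np.uint8(153), np.uint8(98), np.uint8(53)), (np.uint8(139), np.uint8(90), np.uint8(50))]
310 
200 [(246, (195, 161, 107)), (248, (193, 161, 106)), (250, (193, 159, 104)), (252, (202, 131, 71)), (254, (205, 132, 68)), (256, (207, 131, 69)), (258, (210, 134, 72)), (260, (167, 107, 59)), (382, (200, 127, 68)), (384, (199, 127, 68)), (386, (202, 129, 66)), (388, (205, 129, 68)), (390, (226, 172, 106)), (392, (242, 220, 147)), (394, (241, 217, 144))]
240 [(246, (199, 165, 109)), (248, (199, 164, 109)), (250, (197, 163, 107)), (252, (197, 163, 108)), (254, (185, 126, 73)), (256, (185, 118, 63)), (258, (198, 126, 67)), (260, (206, 132, 67)), (382, (201, 126, 67)), (384, (203, 129, 69)), (386, (208, 131, 69)), (388, (212, 133, 70)), (390, (241, 219, 142)), (392, (241, 219, 146)), (394, (241, 218, 146))]
```

Run:
```python
from h import *
c=look('wrist')
a,b,e,l,r=plane(c,[[251,200],[390,200],[290,176],[253.5,240],[389,240]],.07); print(a,b,e,l,r)
g=c['image'].astype(float).sum(2); print([ (u,int(170+np.argmax(np.diff(g[170:184,u])))) for u in range(255,385,15)])
```

```text
[0.44711514 0.08420638 0.07      ] [0.53228378 0.08428953 0.07      ] [0.47126528 0.09887941 0.07      ] [0.44771299 0.05881034 0.07      ] [0.53268427 0.05888704 0.07      ]
[(255, 176), (270, 176), (285, 175), (300, 175), (315, 175), (330, 174), (345, 174), (360, 174), (375, 174)]
```

move_arm:
  motion:
    - [0.07,0,0.02,0,0,0]
    - [0.07,0,0.04,0,0,0]
    - [0.07,0,0.06,0,0,0]
    - [0.07,0,0.09,0,0,0]
    - [0.07,0,0.12,0,0,0]
    - [0.07,0,0.12,0,0,0]
  newtons: 15

```text
time: 8.6
tool_pos: [0.4912, 0.0714, 0.16]
tool_rot: [3.137, 0.0, 1.571]
contact_force: [-2.2, -0.2, 14.4]
opening: 0.0216
grip_force: 15.0
```

move_arm:
  motion:
    - [0,0,0.03,0,0,0]
    - [0,0,0.06,0,0,0]
    - [0,0,0.09,0,0,0]
    - [0,0,0.12,0,0,0]
    - [0,0,0.12,0,0,0]

```text
time: 9.22
tool_pos: [0.4915, 0.0714, 0.1485]
tool_rot: [3.136, 0.0, 1.571]
contact_force: [-2.5, -0.8, 16.8]
opening: 0.0214
grip_force: 15.0
```

Run:
```python
from h import *
s=robot.observe(); print(s['tool_pos'],s['contact_force'])
c=look('wrist'); hsv=cv2.cvtColor(c['image'],cv2.COLOR_RGB2HSV)
m=((hsv[...,1]<45)&(hsv[...,2]>165)); a=np.zeros_like(m); a[150:262,235:415]=1; m=(m&a).astype(np.uint8)
k=max(cv2.findContours(m,0,1)[0],key=cv2.contourArea)[:,0]
q=plane(c,k,.084)[:,:2]
t=np.radians(13.24); A=np.array([[np.cos(t),np.sin(t)],[-np.sin(t),np.cos(t)]]); w=q@A.T; print(w.max(0)-w.min(0), A.T@np.array([(w[:,0].max()+w[:,0].min())/2,w[:,1].max()-.022]))
```

```text
[0.49150807 0.07144118 0.14849885] [-2.46031907 -0.79711896 16.82302104]
[0.05942522 0.03599911] [0.49021823 0.07017293]
```

move_arm:
  motion:
    - [0,0,0,0,0,0]
    - [0,0,0,0,0,0]
    - [0,0,-0.05,0,0,0]
    - [0,0,-0.13,0,0,0]
    - [0,0,-0.13,0,0,0]
    - [0,0,-0.13,0,0,0]
  fingers: 0.1

```text
time: 10.02
tool_pos: [0.4898, 0.0716, 0.1587]
tool_rot: [3.141, 0.0, 1.571]
contact_force: [-0.5, -0.4, -0.1]
opening: 0.0504
grip_force: 0.0
```

Run:
```python
from h import *
s=robot.observe(); print(s['tool_pos'],s['contact_force'])
c=look('wrist'); d=look('side'); e=look('scene')
I=np.hstack([c['image'][130:380,180:460],d['image'][200:325,250:375].repeat(2,0).repeat(2,1)[:250],e['image'][150:275,270:395].repeat(2,0).repeat(2,1)])
cv2.imwrite('pics/m5.png',I[:,:,::-1])
```

```text
[0.48976703 0.0715974  0.15867283] [-0.48876432 -0.41200379 -0.133793  ]
```

View pics/m5.png

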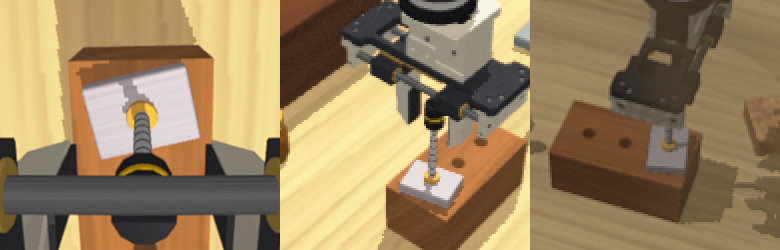

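move_arm:
  motion:
    - [0,0,-0.02,0,0,0]
    - [0,0,-0.02,0,0,0]
    - [0,0,-0.02,0,0,0]
    - [0,0,-0.02,0,0,0]
    - [0,0,-0.05,0,0,0]
    - [0,0,-0.08,0,0,0]
    - [-0.03,0,-0.08,0,0,0]
    - [-0.06,0,-0.08,0,0,0]
    - [-0.06,0,-0.08,0,0,0]
    - [-0.06,0,-0.08,0,0,0]
  fingers: -0.8
  newtons: 35

```text
time: 11.42
tool_pos: [0.4897, 0.0655, 0.1666]
tool_rot: [-3.141, 0.0, 1.571]
contact_force: [-0.9, 0.0, -2.3]
opening: 0.0215
grip_force: 35.0
```

```bash
cat >> h.py <<'E'
def foot(zt,c=None,show=True):
    s=robot.observe(); c=look('wrist'); hsv=cv2.cvtColor(c['image'],cv2.COLOR_RGB2HSV)
    m=((hsv[...,1]<45)&(hsv[...,2]>165)); a=np.zeros_like(m); a[150:264,235:415]=1; m=(m&a).astype(np.uint8)
    k=max(cv2.findContours(m,0,1)[0],key=cv2.contourArea)[:,0]
    q=plane(c,k,zt)[:,:2]
    t=np.radians(13.24); A=np.array([[np.cos(t),np.sin(t)],[-np.sin(t),np.cos(t)]]); w=q@A.T
    print('size',w.max(0)-w.min(0),'centre',A.T@np.array([(w[:,0].max()+w[:,0].min())/2,w[:,1].max()-.0217]),s['tool_pos'],s['contact_force'],k[k[:,1].argmax()])
    return c
E
python3 -c "
from h import *
foot(.0895)"
```

```text
size [0.05917407 0.04108814] centre [0.48971336 0.06426385] [0.48972721 0.0655357  0.16657876] [-0.86593134  0.04362248 -2.31797689] [274 263]
```

move_arm:
  motion:
    - [0,0.003,0.02,0,0,0]
    - [0,0.003,0.04,0,0,0]
    - [0,0.003,0.06,0,0,0]
    - [0,0.003,0.08,0,0,0]
    - [0,0.003,0.1,0,0,0]
    - [0,0.003,0.1,0,0,0]
  newtons: 15

```text
time: 12.22
tool_pos: [0.4902, 0.0656, 0.1566]
tool_rot: [3.141, 0.0, 1.571]
contact_force: [1.1, 0.8, 0.6]
opening: 0.0212
grip_force: 15.0
```

move_arm:
  motion:
    - [0,0,0.02,0,0,0]
    - [0,0,0.04,0,0,0]
    - [0,0,0.06,0,0,0]
    - [0,0,0.06,0,0,0]

```text
time: 12.72
tool_pos: [0.4901, 0.0656, 0.1504]
tool_rot: [-3.141, 0.0, 1.571]
contact_force: [0.2, 1.0, 0.7]
opening: 0.0216
grip_force: 15.0
```

move_arm:
  motion:
    - [0,0,0.03,0,0,0]
    - [0,0,0.06,0,0,0]
    - [0,0,0.09,0,0,0]
    - [0,0,0.09,0,0,0]

```text
time: 13.22
tool_pos: [0.4897, 0.0654, 0.141]
tool_rot: [-3.14, 0.0, 1.571]
contact_force: [0.4, 0.9, -2.2]
opening: 0.0218
grip_force: 15.0
```

```bash
python3 -c "
from h import *
c=foot(.084);save(c,'w6.png')"
```

```text
size [0.03613922 0.03352202] centre [0.5009286  0.06611442] [0.4896548  0.06543391 0.14104189] [ 0.44364868  0.86677182 -2.17219875] [338 263]
```

Run:
```python
from h import *
c=look('wrist'); d=look('side'); e=look('scene')
I=np.hstack([c['image'][130:380,180:460],d['image'][200:325,250:375].repeat(2,0).repeat(2,1)[:250],e['image'][150:275,270:395].repeat(2,0).repeat(2,1)])
cv2.imwrite('pics/m6.png',I[:,:,::-1])
```

```text
(no output)
```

View pics/m6.png

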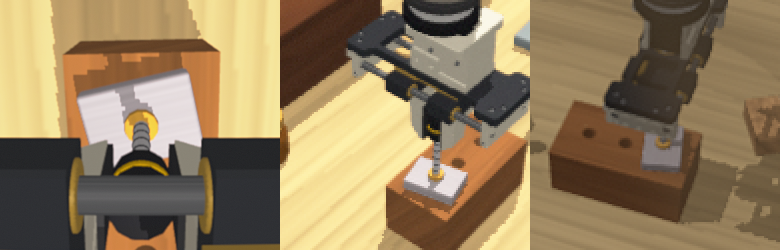

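move_arm:
  motion:
    - [0,0,0.01,0,0,0]
    - [0,0,0.02,0,0,0]
    - [0,0,0.03,0,0,0]
    - [0,0,0.04,0,0,0]
    - [0,0,0.04,0,0,0]

```text
time: 14.05
tool_pos: [0.4899, 0.0656, 0.1375]
tool_rot: [-3.141, 0.0, 1.571]
contact_force: [-1.9, 0.7, 0.5]
opening: 0.0214
grip_force: 15.0
```

move_arm:
  motion:
    - [0,0,0.01,0,0,0]
    - [0,0,0.02,0,0,0]
    - [0,0,0.03,0,0,0]
    - [0,0,0.04,0,0,0]
    - [0,0,0.04,0,0,0]

```text
time: 14.68
tool_pos: [0.49, 0.0656, 0.1334]
tool_rot: [-3.141, 0.0, 1.571]
contact_force: [-1.1, 0.0, 0.8]
opening: 0.0217
grip_force: 15.0
```

move_arm:
  motion:
    - [0,0,0.01,0,0,0]
    - [0,0,0.02,0,0,0]
    - [0,0,0.03,0,0,0]
    - [0,0,0.04,0,0,0]
    - [0,0,0.04,0,0,0]

```text
time: 15.3
tool_pos: [0.4901, 0.0656, 0.1295]
tool_rot: [-3.142, 0.0, 1.571]
contact_force: [-0.9, 0.2, 0.3]
opening: 0.0218
grip_force: 15.0
```

move_arm:
  motion:
    - [0,0,0.01,0,0,0]
    - [0,0,0.02,0,0,0]
    - [0,0,0.03,0,0,0]
    - [0,0,0.04,0,0,0]
    - [0,0,0.04,0,0,0]

```text
time: 15.92
tool_pos: [0.4901, 0.0656, 0.1255]
tool_rot: [-3.142, 0.0, 1.571]
contact_force: [-2.6, 1.0, 1.4]
opening: 0.0216
grip_force: 15.0
```

move_arm:
  motion:
    - [0,0,0.01,0,0,0]
    - [0,0,0.02,0,0,0]
    - [0,0,0.03,0,0,0]
    - [0,0,0.04,0,0,0]
    - [0,0,0.04,0,0,0]

```text
time: 16.55
tool_pos: [0.4916, 0.0654, 0.124]
tool_rot: [3.137, 0.0, 1.571]
contact_force: [-5.3, -0.0, 18.7]
opening: 0.0218
grip_force: 15.0
```

move_arm:
  motion:
    - [0,0,0.01,0,0,0]
    - [0,0,0.02,0,0,0]
    - [0,0,0.03,0,0,0]
    - [0,0,0.04,0,0,0]
    - [0,0,0.04,0,0,0]

```text
time: 17.18
tool_pos: [0.4918, 0.0654, 0.1201]
tool_rot: [3.136, 0.001, 1.571]
contact_force: [-5.2, 0.0, 18.9]
opening: 0.0219
grip_force: 15.0
```

move_arm:
  motion:
    - [0,0,-0.02,0,0,0]
    - [0,0,-0.02,0,0,0]
    - [0,0,-0.02,0,0,0]
    - [0,0,-0.2,0,0,0]
    - [0,0,-0.5,0,0,0]
    - [0,0,-0.6,0,0,0]
    - [0,0,-0.6,0,0,0]
  fingers: 0.1

```text
time: 18.05
tool_pos: [0.4902, 0.0655, 0.1776]
tool_rot: [3.141, 0.0, 1.571]
contact_force: [-0.7, -0.2, -0.3]
opening: 0.0505
grip_force: 0.0
```

move_arm:
  motion:
    - [0,0,0,0,0,0]
    - [0,0,0,0,0,0]
    - [0,0,0,0,0,0]
    - [0,0,0.1,0,0,0]
    - [0,0,0.13,0,0,0]
    - [0,0,0.15,0,0,0]
    - [0,0,0.16,0,0,0]
    - [0,0,0.17,0,0,0]
    - [0,0,0.17,0,0,0]
  fingers: -1

```text
time: 19.18
tool_pos: [0.4901, 0.0656, 0.1607]
tool_rot: [3.141, 0.0, 1.571]
contact_force: [0.5, -0.4, -0.1]
opening: 0.0005
grip_force: 0.0
```

move_arm:
  motion:
    - [0,0,0.01,0,0,0]
    - [0,0,0.02,0,0,0]
    - [0,0,0.02,0,0,0]

```text
time: 19.55
tool_pos: [0.4907, 0.0656, 0.1597]
tool_rot: [3.14, 0.0, 1.571]
contact_force: [-1.0, -0.6, 6.9]
opening: 0.0004
grip_force: 3.6
```

```bash
python3 -c "
from h import *
s=robot.observe();print(s['tool_pos'],s['contact_force'])"
```

```text
[0.49065844 0.06559782 0.15969203] [-1.02321261 -0.57880589  6.88781588]
```

move_arm:
  motion:
    - [0,0,0.01,0,0,0]
    - [0,0,0.01,0,0,0]
    - [0,0,0.01,0,0,0]

```text
time: 19.92
tool_pos: [0.4914, 0.0656, 0.1596]
tool_rot: [3.137, 0.0, 1.571]
contact_force: [-1.0, 0.1, 12.7]
opening: 0.0005
grip_force: 6.1
```

move_arm:
  motion:
    - [0,0,-0.1,0,0,0]
    - [0,0,-0.5,0,0,0]
    - [0,0,-1,0,0,0]
    - [0,0,-1,0,0,0]

```text
time: 20.42
tool_pos: [0.492, 0.0656, 0.2616]
tool_rot: [3.133, 0.0, 1.571]
contact_force: [-0.1, 0.6, 0.0]
opening: 0.0005
grip_force: 0.0
```

move_arm:
  motion:
    - [-0.4,0.05,-0.05,0,0,0]
    - [-1,0.15,-0.1,0,0,0]

```text
time: 20.68
tool_pos: [0.5047, -0.0342, 0.2672]
tool_rot: [-3.141, -0.0, 1.574]
contact_force: [0.5, 1.3, -0.1]
opening: 0.0002
grip_force: 0.0
```

move_arm:
  motion:
    - [-0.5,0.05,0,0,0,0]
    - [-1,0.15,0,0,0,0]

```text
time: 20.92
tool_pos: [0.5197, -0.1359, 0.2669]
tool_rot: [-3.14, -0.001, 1.571]
contact_force: [0.5, 0.8, -0.5]
opening: 0.0001
grip_force: 0.0
```

move_arm:
  motion:
    - [-0.5,0.1,0,0,0,0]
    - [-1,0.16,0,0,0,0]
    - [-1,0.16,0,0,0,0]
    - [-1,0.16,0,0,0,0]

```text
time: 21.42
tool_pos: [0.5357, -0.2339, 0.2668]
tool_rot: [-3.14, -0.001, 1.57]
contact_force: [-0.5, 0.4, 0.3]
opening: 0.0006
grip_force: 0.0
```

Run:
```python
from h import *
s=robot.observe(); print(s['tool_pos'],s['tool_rot'],s['contact_force'])
c=look('wrist'); save(c,'w7.png'); print(proj(c,[.536,-.222,.194]))
d=look('side');e=look('scene')
I=np.hstack([cv2.resize(c['image'],(400,300)),d['image'][180:330,270:395].repeat(2,0).repeat(2,1),e['image'][180:255,290:365].repeat(2,0).repeat(2,1).repeat(2,0)[:300].astype(np.uint8)])
cv2.imwrite('pics/m7.png',I[:,:,::-1])
```

```text
[ 0.53568758 -0.2338807   0.26676518] [-3.14007397e+00 -1.29584802e-03  1.57047718e+00] [-0.47545086  0.40342909  0.25468534]
[[321.87439889 222.17874385]]
```

View pics/m7.png

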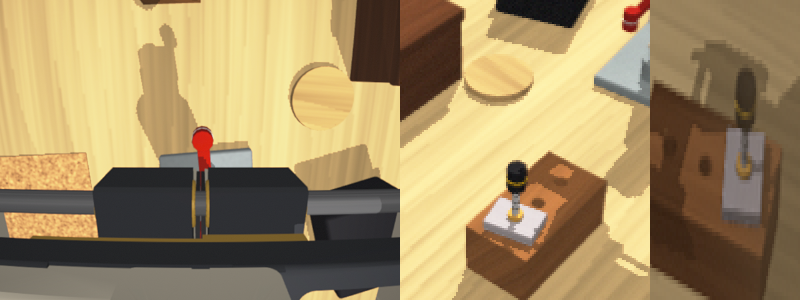

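Run:
```python
from h import *
c=look('wrist'); hsv=cv2.cvtColor(c['image'],cv2.COLOR_RGB2HSV)
m=((hsv[...,0]<8)|(hsv[...,0]>172))&(hsv[...,1]>150)&(hsv[...,2]>80); a=np.zeros_like(m); a[195:270,295:355]=1; m=m&a
for v in range(198,262,4):
    u=np.nonzero(m[v])[0]; print(v,(u.min(),u.max()) if len(u) else '', end=' ')
v,u=np.nonzero(m&(c['range_z']>0)); P=cloud(c)[v,u]; t=P[P[:,2]>P[:,2].max()-.01]; print(t.mean(0),t.min(0),t.max(0))
print(plane(c,[[324,222]],.194))
```

```text
198  202  206  210 (np.int64(314), np.int64(331)) 214 (np.int64(311), np.int64(335)) 218 (np.int64(309), np.int64(337)) 222 (np.int64(308), np.int64(338)) 226 (np.int64(307), np.int64(339)) 230 (np.int64(307), np.int64(338)) 234 (np.int64(309), np.int64(338)) 238 (np.int64(312), np.int64(334)) 242 (np.int64(315), np.int64(334)) 246 (np.int64(315), np.int64(334)) 250 (np.int64(316), np.int64(334)) 254 (np.int64(317), np.int64(334)) 258 (np.int64(317), np.int64(334)) [ 0.53714824 -0.22466768  0.19063091] [ 0.52807953 -0.25130115  0.18333657] [ 0.54626047 -0.2151967   0.19332551]
[[ 0.53769317 -0.22138188  0.194     ]]
```

move_arm:
  motion:
    - [0.11,0.015,0.1,0,0,0]
    - [0.11,0.015,0.4,0,0,0]
    - [0.11,0.015,0.66,0,0,0]
    - [0.11,0.015,0.66,0,0,0]

```text
time: 22.12
tool_pos: [0.5365, -0.2216, 0.1994]
tool_rot: [-3.137, -0.003, 1.572]
contact_force: [0.8, -0.3, 0.1]
opening: 0.0004
grip_force: 0.0
```

move_arm:
  motion:
    - [0,0,0.04,0,0,0]
    - [0,0,0.08,0,0,0]
    - [0,0,0.12,0,0,0]
    - [0,0,0.12,0,0,0]

```text
time: 22.62
tool_pos: [0.5377, -0.2235, 0.1898]
tool_rot: [3.141, 0.0, 1.571]
contact_force: [-0.2, -0.4, -0.1]
opening: 0.0002
grip_force: 0.0
```

move_arm:
  motion:
    - [0,0,0.04,0,0,0]
    - [0,0,0.08,0,0,0]
    - [0,0,0.12,0,0,0]
    - [0,0,0.16,0,0,0]
    - [0,0,0.2,0,0,0]
    - [0,0,0.24,0,0,0]
    - [0,0,0.27,0,0,0]
    - [0,0,0.27,0,0,0]

```text
time: 23.62
tool_pos: [0.5375, -0.2234, 0.1621]
tool_rot: [-3.141, -0.0, 1.571]
contact_force: [1.2, -0.6, 1.5]
opening: 0.0004
grip_force: 0.6
```

Run:
```python
from h import *
import pickle
for n,b in (('side',(370,410,165,235)),('scene',(185,225,160,215))):
  for c in (pickle.load(open(n+'.pkl','rb')),look(n)):
    hsv=cv2.cvtColor(c['image'],cv2.COLOR_RGB2HSV); m=((hsv[...,0]<8)|(hsv[...,0]>172))&(hsv[...,1]>150)&(hsv[...,2]>70)
    a=np.zeros_like(m); a[b[2]:b[3],b[0]:b[1]]=1; v,u=np.nonzero(m&a); P=cloud(c)[v,u]
    # knob part: y > -.236
    k=(P[:,1]>-.236); print(n,len(u),k.sum(),np.nanpercentile(P[k],[2,50,98],axis=0).round(4).tolist())
```

```text
side 239 75 [[0.5242, -0.2294, 0.1646], [0.5317, -0.2174, 0.1849], [0.5424, -0.2124, 0.1918]]
side 137 50 [[0.5246, -0.2268, 0.1365], [0.5301, -0.2157, 0.1529], [0.5406, -0.2123, 0.1628]]
scene 136 65 [[0.5315, -0.2347, 0.1684], [0.5418, -0.2232, 0.1895], [0.5483, -0.2129, 0.1933]]
scene 42 29 [[0.5395, -0.2351, 0.1366], [0.5455, -0.2237, 0.1524], [0.5481, -0.215, 0.1631]]
```

move_arm:
  motion:
    - [0,0,0.01,0,0,0]
    - [0,0,0.02,0,0,0]
    - [0,0,0.03,0,0,0]
    - [0,0,0.035,0,0,0]
    - [0,0,0.035,0,0,0]

```text
time: 24.35
tool_pos: [0.5374, -0.2233, 0.159]
tool_rot: [-3.141, -0.0, 1.571]
contact_force: [-0.9, 1.7, 3.0]
opening: 0.0008
grip_force: 1.8
```

move_arm:
  motion:
    - [0,0,-0.1,0,0,0]
    - [0,0,-0.5,0,0,0]
    - [0,0,-0.9,0,0,0]
    - [0.5,0,-1,0,0,0]
    - [0.9,0,-1,0,0,0]
    - [0.9,0,-1,0,0,0]

```text
time: 25.1
tool_pos: [0.5379, -0.1311, 0.26]
tool_rot: [3.14, 0.0, 1.574]
contact_force: [0.6, -0.9, 0.7]
opening: 0.0003
grip_force: 0.0
```

Run:
```python
from h import *
for n,p,b in (('side',(.49,.0643),(370,410,165,235)),('scene',(.49,.0643),(180,230,160,220))):
    c=look(n); print(n); img=c['image']; hsv=cv2.cvtColor(img,cv2.COLOR_RGB2HSV); P=cloud(c)
    red=((hsv[...,0]<8)|(hsv[...,0]>172))&(hsv[...,1]>150)&(hsv[...,2]>70)
    a=np.zeros_like(red); a[b[2]:b[3],b[0]:b[1]]=1; q=P[red&a]; q=q[q[:,1]>-.236]; print(' stop z 98%',np.nanpercentile(q[:,2],[2,50,98]))
    k=(img.max(2)<75)&(np.hypot(P[...,0]-.49,P[...,1]-.0643)<.016)&(P[...,2]>.1); q=P[k]; print(' gauge knob',len(q),np.nanpercentile(q,[2,50,98],axis=0).round(4).tolist())
    u0,v0=np.int32(proj(c,[.49,.0643,.13])[0]); I=img[v0-60:v0+60,u0-60:u0+60].repeat(3,0).repeat(3,1)
    u1,v1=np.int32(proj(c,[.537,-.223,.145])[0]); J=img[v1-60:v1+60,u1-60:u1+60].repeat(3,0).repeat(3,1)
    if n=='side': cv2.imwrite('pics/fin.png',np.hstack([I,J])[:,:,::-1])
```

```text
side
 stop z 98% [0.13430343 0.15461359 0.16013518]
 gauge knob 115 [[0.4768, 0.0603, 0.1307], [0.4836, 0.0721, 0.1543], [0.4937, 0.0784, 0.1616]]
scene
 stop z 98% [0.13669783 0.15660093 0.16064009]
 gauge knob 102 [[0.4848, 0.0596, 0.1314], [0.4964, 0.0692, 0.1566], [0.5021, 0.0769, 0.1628]]
```

View pics/fin.png

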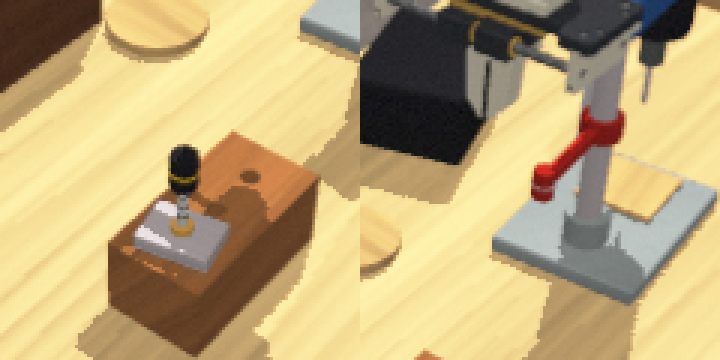

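```bash
python3 -c "
from cell import robot
print(robot.hand_in())"
```

```text
the job is handed in; nothing more can be done
None
```

The job is handed in (result not reported back): the gauge stands over the red-ringed bore with its rod on the bottom at about 35.4 mm. The stop's white line is within about 1 mm of the yellow ring. On the first try I set the gauge down about 6 mm off the bore and the rod pressed on the block at about 17 N; I then regripped and reseated it.

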